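Press a drill bush home with the bench locking pliers

ROBOT

A 6-joint arm with a two-finger parallel gripper is mounted at the origin on a cart in front of the work surface, level with it; the furniture and walls round the work are solid. World frame = base frame: x ahead of the robot, y to its left, z up, the work surface at z = 0. Lengths are in m, angles in degrees, forces in N, time in s.
With the tool pointing down it reaches from about 0.3 to 0.875 m from the base axis. Payload 6.4 kg.
Tool frame: the origin (TCP) lies midway between the tips of the shut fingers; the grasp point (between the pads) lies 19 mm behind it (env.grip_point_offset is the distance from the TCP to the grasp point, in m); z points along the fingers, y is the line along which they close (so a half turn about z gives the same grasp; the last joint's range is limited). The gripper opens to 85 mm and grips with 20 to 120 N. Pads are 22 mm wide; open, the fingers measure 114 mm over their backs; the gripper's body (76 mm by 85 mm) begins 54 mm behind the grasp point. The pads swing forward as they close: fully open they stand 13 mm farther back than shut.
Start: joints at [63.868, 10.359, 92.074, -0, 77.567, -11.82], TCP at [0.142, 0.557, 0.231] pointing down, gripper open.
Joint ranges: [-171.53, 171.53], [-51.25, 118.39], [17.06, 147.69], [-65.23, 245.23], [0, 150.52], [-178.68, 178.68]. Speed limits (degrees/s): [147.25, 147.25, 172.46, 180, 180, 180].

INTERFACE

Orientations are given as [roll, pitch, yaw] about the fixed x, y, z axes, in that order (R = Rz(yaw) Ry(pitch) Rx(roll)).
In Python, from station import get_obs, get_image, workorder, recognise, trace, pinpoint, env gives the robot as it stands. The module is installed in compiled form; this text tells all that it offers.
- The arm moves only by the tool arm_command, never from a script. Its argument "rows" is text: rows parted by semicolons, each of 4 numbers parted by spaces: the shift along the world's x, y, z normalised to -1 to 1, where 1 is 0.3 m, then the turn about the world's z normalised to -1 to 1, where 1 is pi rad. In form: tx ty tz yaw; .... A call has 1 to 5 rows; each row is the pose to reach, as a shift and turn from the pose commanded when the call began, turning the shorter way round; what a row does not reach only later rows make up. A row lasts 1/12 s, in which the tool goes at most 41.7 mm and 7.16 degrees, less where a joint would pass 70% of its speed; a pose out of reach is approached as far as the arm can. A call with a number of a shift or a turn outside -1 to 1 is refused whole. A call with a gripper value outside its range is refused whole. "hand" is the closure, from -1 (fully open) to 1 (shut), set as the call begins (left out, the last holds). The fingers move at their own pace and stop on an object; "squeeze" is the grip in N (left out, the last holds). Time passes only in rows, so rows that repeat a pose let the fingers close. It gives the time, the measured TCP pose, the force, the opening and the grip force at its end, in the units of the state.
- get_obs(): the state, without advancing time (a new reading comes with each control period).
- get_image(name): name is "side" or "top" or "wrist"; returns a dict with "color" (420x560x3 uint8, red, green, blue), "vfov" (degrees; the focal length in pixels is half the picture's height over the tangent of half this angle, whatever the lens; pixels are square), "cx", "cy" (the principal point, pixels), "camera_from_world" (4x4, takes a point from world to camera coordinates); the wrist camera has in their place "hand_eye" (4x4, takes a point from camera to tool coordinates, whose origin is the TCP and whose axes are the flange's). Camera axes: x right, y down, z forward; pixel columns grow to the right and rows downward; lengths in m; the calibration is good to about 2 mm. A picture is of the moment at which its call begins: read the wrist's pose just before it. There is no depth.
- workorder.finish_job(): hands the job in; it is judged then, once.
Trained networks look in the newest picture that a camera, given by its name, has taken for a name from the list of things; names that differ only in an ending like _2 or _b are one class to them, and where a whole thing is asked for, a point or a joint stands for the part that bears it (a point fixed in the world has none). Each returns a list of dicts, best first, with "conf" (0 to 1); they miss things now and then, are a little off and sometimes report something else, mostly with a low value. They report only what shows in the picture. A call takes as long as a camera call. They do not tell look-alikes from the thing itself.
- recognise(query, camera): "centre" ([x, y, z] in m, in world coordinates, good to about 4 mm: the middle of the surface that is visible of it).
- trace(query, camera): "region" (420x560 bool, what is visible of it).
- pinpoint(query, camera): "centre" ([x, y, z] in m, in world coordinates, good to about 4 mm: a listed point, or the origin of a listed thing).
The state is a dict: "t": time; "joint_pos": joint angles; "dq": joint speeds; "joint_efforts": joint torques, N m; "eef_pos": TCP position; "tcp_rot": TCP orientation; "ft_force": force on the tool from outside, world axes, zero at the start; "moment": the same for the moment, N m; "grip_width": finger opening in m; "grip_force": force on a finger pad.
Only numpy, scipy, OpenCV 4.12 (cv2) and the standard library are available. Lean on these libraries where they do the work, as an engineer would, in place of code of your own. Each camera call takes 0.05 s, during which the arm holds its last target. There are 200 camera calls.

TASK

Stand the jig leg whose drill bush still sticks out in the nest of the bench-mounted locking pliers, bush towards the moving jaw, and let go of it. Slowly squeeze the plier handles together until you feel them snap over centre, so that they press the bush fully home and stay locked when you let go, then pull the release lever so that the pliers spring open; leave the leg standing in the nest. The pliers are light: never bear on their handle or lever with more than about 25 N, and leave the finished leg where it stands.

Things in the scene. Friction and masses are not known exactly. Their poses are not given: they have to be found in the camera images.
- press: bench-mounted locking pliers, fixed, on a dark steel plate (x -148 to +88, y -56 to +68 mm, 8 thick). Origin on the worktop under the main pivot. x runs from the handles (-x, near the robot) to the jaws; y from the moving handle and jaw (-y) to the fixed handle and anvil (+y); z up. Handles are bars standing 34 to 50 mm over the worktop, jaws reach up to 52, anvil 58, its screw heads 63 mm.
- nest (a point): on the nest's floor (8 mm over the worktop; press x 42, y 12 mm): the leg's origin lies here when it stands against the anvil, whose upright face is 12 mm to +y. Two fences 15 mm tall at +x and -x leave 1 mm play each and may catch its foot. The open jaw leaves about 3.5 mm play in y: set the leg down some 2 mm to -y of this point and the jaw will push it to the anvil. Axes as the press.
- leg: jig leg to be finished: upright ground steel block 30 (x) x 24 (y) x 76 mm (z), 0.3 to 0.5 kg; origin in the centre of its underside. A dark round bush head sticks out about 6 mm from its -y face (3 mm once home). In the nest its axes agree with the press's. Best gripped across its 30 mm (along its x) in the top 25 mm, so that the fingers stay above jaws and anvil.
- bush_face (a point): centre of the outer face of that bush's head (18 mm across), 34 mm above the leg's underside.
- leg_bush (a joint): how far the bush is pressed into the leg (m): 0 to 0.0005 at the start, 0.003 fully home. The press fit takes 20 to 30 N when pressed slowly, twice that at 10 mm/s; it stays where it is left.
- leg_done: the finished leg, to be left alone: the same block with its bush already home (head only 3 mm out), standing left or right of the pliers, the other leg on the other side. Origin in the centre of its underside.
- press_pad: round sprung steel pad, 14 mm across, on the moving jaw's tip, that presses on the bush head. Origin: centre of its pressing face. Locked on the leg it clamps with 40 to 60 N.
- handle_grip (a point): on the moving handle's outer (-y) face, 42 mm over the worktop, 69 mm from its pivot; a spring holds it open. Pressed to +y at 10 mm/s it takes 3 to 6 N, then 12 to 18 N as the bush goes in (over 25 N at 50 mm/s), 12 to 16 N again once the bush is home; then the force fades to nothing, the handle goes over centre and runs on by itself some 3 mm to a hard stop: only then are the pliers locked.
- fixed_grip (a point): on the fixed handle's outer (+y) face, opposite the grip, 42 mm over the worktop; the open pliers measure 70 mm across here. The fixed handle ends at press x -100, its knurled adjusting screw (14 mm across) at x -120 mm.
- lever_tail (a point): on the inner (+y) face of the release lever's tail, a strip 4 mm thick, 10 mm tall, 42 mm over the worktop, that runs past both handles' ends (to press x -152). Locked: near press x -143, y +4 mm, with free space for a finger on its +y side. Pulled to -y by 5 to 15 mm with 1 to 5 N it forces the toggle back; the pliers then spring open and the tail goes some 55 mm to -y.
- press_lever (a joint): angle of the release lever to the moving handle (rad): 0 at rest, up to 0.3 as its tail is pulled away from the fixed handle; it springs back.
Things that resemble listed ones, but are neither listed nor needed, are in the scene too. Leave any green or purple look-alike of the leg alone.

How it is judged:
By the outcome, as a careful person would: the job done as asked, in the order asked, and still so for the second after the job is handed in, with the robot touching nothing.
It also fails if it takes over 72 s, if anything falls off the work surface, if the arm or the gripper's body presses on something with over 40 N, if the wrist force passes 120 N, or if a joint passes its speed limit or range.

## Working session

There is one attempt and no reset: what is moved stays moved. The work goes in short steps, Python scripts to look and compute and a tool call to move; the robot and the scene stay as the last step left them, time stands still between calls to the robot, and variables do not carry over. Pictures are saved under pics/ and viewed, at most 10 in all, crops included, and the job is handed in when it is done.

Besides the shell and the picture viewer there is one more tool, called after ">>>" as a command line: name --argument value ..., lists and objects as JSON in quotes. arm_command: Moves the arm, as the interface text tells. Scaled input: -1 to 1 covers 0.3 m each way for a shift and pi rad each way for a turn. Its arguments: {"type":"object","properties":{"rows":{"type":"string"},"hand":{"type":"number"},"squeeze":{"type":"number"}},"required":["rows"]}

```bash
mkdir -p pics; cat > h.py <<'E'
import numpy as np, cv2
from station import *
def save(cam,name,crop=None,scale=1):
    im=get_image(cam); c=im["color"][:,:,::-1]
    if crop: c=c[crop[1]:crop[3],crop[0]:crop[2]]
    if scale!=1: c=cv2.resize(c,None,fx=scale,fy=scale,interpolation=cv2.INTER_CUBIC)
    cv2.imwrite("pics/"+name,c); return im
def px(im,p):
    f=im["color"].shape[0]/2/np.tan(np.radians(im["vfov"])/2)
    q=im["camera_from_world"]@np.r_[p,1]
    return [round(float(f*q[0]/q[2]+im["cx"])),round(float(f*q[1]/q[2]+im["cy"]))]
def onplane(im,uv,z):
    f=im["color"].shape[0]/2/np.tan(np.radians(im["vfov"])/2)
    T=np.linalg.inv(im["camera_from_world"]); d=T[:3,:3]@np.array([(uv[0]-im["cx"])/f,(uv[1]-im["cy"])/f,1])
    o=T[:3,3]; return o+d*(z-o[2])/d[2]
E
python3 - <<'E'
from h import *
a=save("side","side0.png"); b=save("top","top0.png")
for cam,im in(("side",a),("top",b)):
    for n in["press","nest","leg","leg_done","bush_face","press_pad","handle_grip","fixed_grip","lever_tail"]:
        for r in pinpoint(n,cam)[:4]: print(cam,n,np.round(r["centre"],3),round(r["conf"],2),px(im,r["centre"]))
print(get_obs())
E
```

```text
side press [ 0.593 -0.024  0.003] 0.86 [314, 235]
side nest [ 0.636 -0.02   0.013] 0.9 [332, 230]
side leg [ 0.507 -0.227  0.003] 0.83 [284, 284]
side leg [ 0.561 -0.152  0.001] 0.82 [307, 264]
side leg [ 0.484 -0.143  0.004] 0.56 [270, 262]
side leg_done [ 0.468  0.227 -0.   ] 0.73 [257, 195]
side leg_done [ 0.509 -0.224  0.002] 0.41 [285, 284]
side bush_face [ 0.487 -0.162  0.037] 0.39 [272, 253]
side bush_face [ 0.505 -0.239  0.034] 0.38 [283, 274]
side press_pad [ 0.631 -0.042  0.045] 0.41 [332, 222]
side handle_grip [ 0.515 -0.065  0.045] 0.87 [282, 228]
side handle_grip [ 0.503 -0.239  0.032] 0.72 [282, 274]
side fixed_grip [ 0.524 -0.001  0.044] 0.56 [284, 215]
side fixed_grip [ 0.515 -0.068  0.044] 0.55 [282, 229]
side fixed_grip [ 0.51  -0.226  0.003] 0.32 [285, 284]
side lever_tail [ 0.436 -0.064  0.042] 0.63 [246, 230]
top press [ 0.597 -0.019 -0.002] 0.75 [277, 177]
top press [ 0.633 -0.045  0.043] 0.67 [290, 156]
top nest [ 0.639 -0.017  0.008] 0.67 [276, 157]
top leg [ 0.485 -0.143 -0.   ] 0.7 [337, 229]
top leg [ 0.512 -0.223 -0.   ] 0.64 [374, 215]
top leg [ 0.561 -0.
[... 375 characters left out ...]
 -0.004] 0.35 [279, 177]
{'t': 1.0, 'joint_pos': array([ 6.38688877e+01,  1.03572270e+01,  9.20750325e+01,  2.79111551e-03,
        7.75662517e+01, -1.18205913e+01]), 'dq': array([ 0.02311355, -0.00193911,  0.07702488,  0.12059136, -0.04974076,
       -0.03589949]), 'joint_efforts': array([ 1.26508818e-03, -4.44843757e+01, -3.51691675e+01, -8.60412371e-06,
        5.00138667e-04, -2.21789026e-05]), 'eef_pos': array([0.1421073 , 0.55718115, 0.23130059]), 'tcp_rot': array([ 1.79997984e+02, -2.36289037e-03,  1.65688878e+02]), 'ft_force': array([-0.31435738,  0.34515071,  0.57398281]), 'moment': array([-0.0277314 ,  0.00353225,  0.0583613 ]), 'grip_force': 0.0, 'grip_width': 0.08591217571366336}
```

View pics/side0.png

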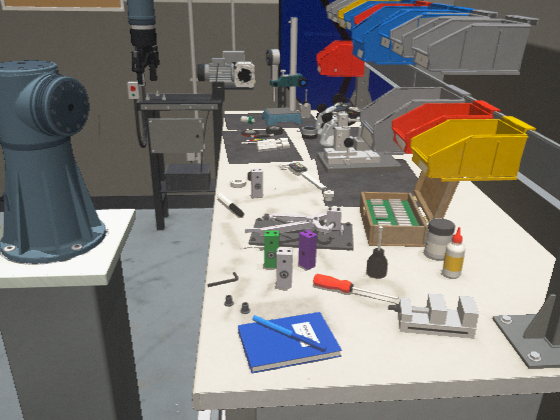

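```bash
python3 - <<'E'
import cv2
a=cv2.imread("pics/top0.png")[100:280,130:410]
cv2.imwrite("pics/top0c.png",cv2.resize(a,None,fx=2.8,fy=2.8,interpolation=cv2.INTER_CUBIC))
a=cv2.imread("pics/side0.png")[160:310,220:380]
cv2.imwrite("pics/side0c.png",cv2.resize(a,None,fx=4,fy=4,interpolation=cv2.INTER_CUBIC))
E
```

```text
(no output)
```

View pics/top0c.png

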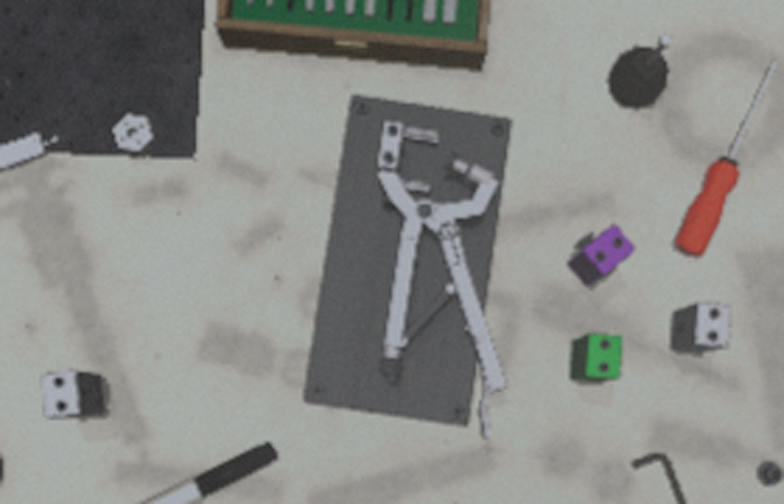

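View pics/side0c.png

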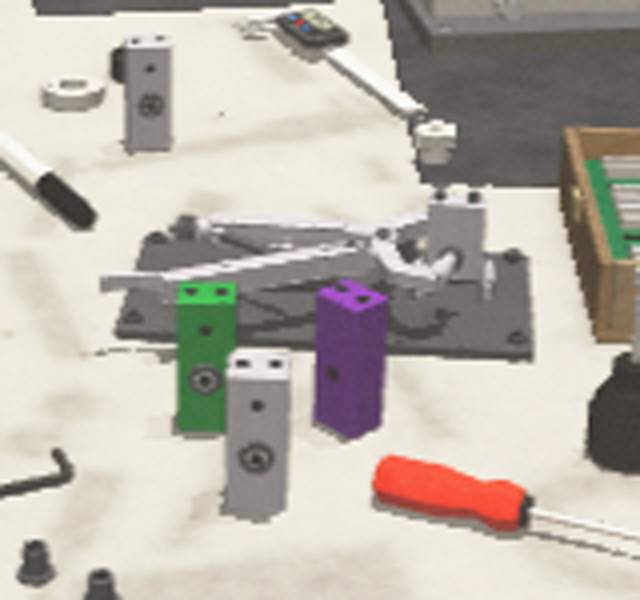

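The side view shows two grey steel legs: the left at (257,183) and the right at (285,268). The look-alikes are green at (270,250) and purple at (307,250). Loose bushes lie at (229,300) and (245,308). Both grey legs show their bush on the camera side, so I need a closer view to see which one sticks out. Plate corners in the top crop are at (352,95), (512,119), (467,425) and (304,402).

```bash
python3 - <<'E'
from h import *
b=get_image("top")
P=[onplane(b,(u/2.8+130-.3,v/2.8+100-.3),.008) for u,v in[(352,95),(512,119),(467,425),(304,402)]]
L=np.array([(88,68),(88,-56),(-148,-56),(-148,68)])/1e3
P=np.array(P);print(P.round(4))
A=P[:,:2]-P[:,:2].mean(0);B=L-L.mean(0)
th=np.arctan2((B[:,0]*A[:,1]-B[:,1]*A[:,0]).sum(),(A*B).sum())
R=np.array([[np.cos(th),-np.sin(th)],[np.sin(th),np.cos(th)]])
o=P[:,:2].mean(0)-R@L.mean(0)
print("yaw",np.degrees(th),"press",o,"nest",o+R@[.042,.012]); print((P[:,:2]-(o+L@R.T)).round(4))
for n in ["leg","leg_done"]:
  for r in trace(n,"top")[:4]:
    ys,xs=np.nonzero(r["region"]);print(n,r["conf"],xs.min(),xs.max(),ys.min(),ys.max())
w=save("wrist","w0.png"); print(w["hand_eye"].round(4),w["vfov"],w["cx"],w["cy"])
a=get_image("side");print(np.linalg.inv(a["camera_from_world"])[:3,3],np.linalg.inv(b["camera_from_world"])[:3,3])
E
```

```text
[[ 0.6898  0.0255  0.008 ]
 [ 0.6698 -0.096   0.008 ]
 [ 0.439  -0.0564  0.008 ]
 [ 0.458   0.0638  0.008 ]]
yaw -9.478519014642398 press [ 0.59275271 -0.02661174] nest [ 0.63615544 -0.02169204]
[[-0.0009 -0.0004]
 [-0.0005  0.0004]
 [ 0.0014  0.0011]
 [ 0.0001 -0.001 ]]
leg 0.8 370 389 209 225
leg 0.7 333 351 218 236
leg_done 0.62 145 166 233 249
[[ 4.000e-04 -9.531e-01 -3.028e-01  7.830e-02]
 [ 1.000e+00  3.000e-04  5.000e-04 -1.000e-03]
 [-4.000e-04 -3.028e-01  9.531e-01 -1.424e-01]
 [ 0.000e+00  0.000e+00  0.000e+00  1.000e+00]] 59.764895493409284 275.5118975863826 214.5430199443602
[ 0.43284409 -1.08224571  0.55910221] [0.44780545 0.0054434  0.893023  ]
```

>>> arm_command --rows "0.45 -0.55 -0.05 0.08;0.45 -0.55 -0.05 0.08;0.45 -0.55 -0.05 0.08;0.45 -0.55 -0.05 0.08;0.45 -0.55 -0.05 0.08"

```text
t: 1.67
eef_pos: [0.2708, 0.3994, 0.2171]
tcp_rot: [180.0, 0.0, -179.8]
ft_force: [1.6, -0.4, 0.4]
grip_width: 0.0858
grip_force: 0.0
```

>>> arm_command --rows "0.46 -0.58 -0.05 0;0.46 -0.58 -0.05 0;0.46 -0.58 -0.05 0;0.46 -0.58 -0.05 0;0.46 -0.58 -0.05 0"

```text
t: 2.08
eef_pos: [0.4003, 0.2362, 0.2033]
tcp_rot: [180.0, 0.1, -179.9]
ft_force: [1.1, 0.8, 0.1]
grip_width: 0.0854
grip_force: 0.0
```

```bash
python3 - <<'E'
from h import *
o=get_obs();print(o["t"],o["eef_pos"],o["tcp_rot"],o["ft_force"])
save("wrist","w1.png")
E
```

```text
2.0833 [0.40028264 0.23617012 0.20331908] [ 1.79977541e+02  5.81667677e-02 -1.79908619e+02] [1.09230495 0.77357936 0.12503423]
```

View pics/w1.png

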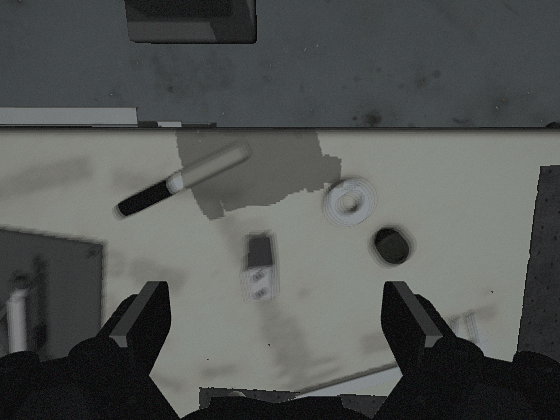

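The wrist view shows the left leg at about (260,270), blurred by motion, with its -y side to the left. I'll retake it at rest and put it beside a view of the right leg.

>>> arm_command --rows "0.0 -0.04 0 0;0.0 -0.04 0 0;0.0 -0.04 0 0;0.0 -0.04 0 0"

```text
t: 2.47
eef_pos: [0.399, 0.2267, 0.2031]
tcp_rot: [180.0, 0.0, -179.9]
ft_force: [0.2, 0.3, -0.3]
grip_width: 0.0854
grip_force: 0.0
```

```bash
python3 - <<'E'
from h import *
o=get_obs();print(o["t"],o["eef_pos"],o["tcp_rot"],o["ft_force"])
cv2.imwrite("pics/wl.png",get_image("wrist")["color"][:,:,::-1])
for n in["leg","leg_done","bush_face"]:
  for r in pinpoint(n,"wrist"): print(n,r["centre"],r["conf"])
E
```

```text
2.4667 [0.39897986 0.22665958 0.20314106] [ 1.79978776e+02  9.41267242e-03 -1.79877455e+02] [ 0.17746164  0.2995675  -0.2569889 ]
leg_done [0.4616, 0.2287, -0.0052] 0.63
```

>>> arm_command --rows "0.14 -0.75 0 0;0.14 -0.75 0 0;0.14 -0.75 0 0;0.14 -0.75 0 0;0.14 -0.75 0 0"

```text
t: 3.08
eef_pos: [0.4376, 0.0201, 0.2034]
tcp_rot: [-180.0, 0.1, -179.8]
ft_force: [0.7, 1.4, 0.4]
grip_width: 0.085
grip_force: 0.0
```

>>> arm_command --rows "0.0 -0.75 0 0;0.0 -0.75 0 0;0.0 -0.75 0 0;0.0 -0.75 0 0;0.0 -0.75 0 0"

```text
t: 3.5
eef_pos: [0.4374, -0.1887, 0.2033]
tcp_rot: [-180.0, 0.0, -179.9]
ft_force: [1.0, 0.3, 0.7]
grip_width: 0.0856
grip_force: 0.0
```

>>> arm_command --rows "0.0 -0.03 0 0;0.0 -0.03 0 0;0.0 -0.03 0 0;0.0 -0.03 0 0"

```text
t: 3.83
eef_pos: [0.4375, -0.1945, 0.2027]
tcp_rot: [179.9, -0.0, -179.8]
ft_force: [0.5, 1.0, 0.1]
grip_width: 0.0854
grip_force: 0.0
```

```bash
python3 - <<'E'
from h import *
o=get_obs();print(o["t"],o["eef_pos"],o["tcp_rot"],o["ft_force"])
cv2.imwrite("pics/wr.png",get_image("wrist")["color"][:,:,::-1])
for n in["leg","bush_face"]:
  for r in pinpoint(n,"wrist"): print(n,r["centre"],r["conf"])
f=lambda n,c:cv2.resize(cv2.imread("pics/"+n)[c[1]:c[3],c[0]:c[2]],(400,400),interpolation=cv2.INTER_CUBIC)
cv2.imwrite("pics/cmp.png",np.hstack([f("wl.png",(190,200,330,340)),f("wr.png",(190,200,330,340))]))
E
```

```text
3.8333 [ 0.43752907 -0.19450863  0.20272858] [ 1.79939403e+02 -3.27469595e-02 -1.79828719e+02] [0.51866207 1.03280613 0.07491876]
leg [0.5084, -0.2241, -0.0034] 0.85
leg [0.5584, -0.1511, -0.0005] 0.85
leg [0.4894, -0.1437, -0.0021] 0.6
bush_face [0.4824, -0.1642, 0.0317] 0.63
bush_face [0.5177, -0.0645, 0.0437] 0.55
bush_face [0.5067, -0.2397, 0.0329] 0.4
```

View pics/cmp.png

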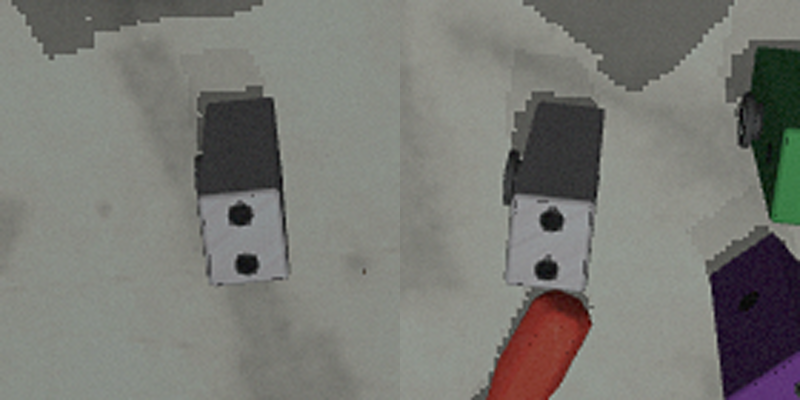

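```bash
cat >> h.py <<'E'
from scipy.spatial.transform import Rotation as Ro
def wristT(im,o):
    T=np.eye(4);T[:3,:3]=Ro.from_euler("xyz",o["tcp_rot"],degrees=True).as_matrix();T[:3,3]=o["eef_pos"]
    im["camera_from_world"]=np.linalg.inv(T@im["hand_eye"]);return im
def fit(P,L):
    P=np.array(P)[:,:2];L=np.array(L);A=P-P.mean(0);B=L-L.mean(0)
    th=np.arctan2((B[:,0]*A[:,1]-B[:,1]*A[:,0]).sum(),(A*B).sum());R=np.array([[np.cos(th),-np.sin(th)],[np.sin(th),np.cos(th)]])
    o=P.mean(0)-R@L.mean(0);return np.degrees(th),o,P-(o+L@R.T)
E
python3 - <<'E'
from h import *
# crop corners in order (leg) -x-y,-x+y,+x+y,+x-y ; image left=-y, down=+x
L=[(-.015,-.012),(-.015,.012),(.015,.012),(.015,-.012)]
for nm,pos,rot,C,off in (("left",[.39898,.22666,.20314],[179.979,.009,-179.877],[(200,193),(276,188),(289,277),(211,284)],0),
              ("right",[.43753,-.19451,.20273],[179.94,-.033,-179.829],[(513,196),(596,199),(586,291),(507,285)],400)):
    im=wristT(get_image("wrist"),dict(eef_pos=pos,tcp_rot=rot))
    P=[onplane(im,((u-off)*.35+190,v*.35+200),.076) for u,v in C]
    th,o,res=fit(P,L);print(nm,th,o,(res*1e3).round(1).tolist())
    f=420/2/np.tan(np.radians(im["vfov"])/2)
    def pr(p):
        q=im["camera_from_world"]@np.r_[p,1];u=np.array([f*q[0]/q[2]+im["cx"],f*q[1]/q[2]+im["cy"]]);return (u-[190,200])/.35+[off,0]
    R=Ro.from_euler("z",th,degrees=True).as_matrix()
    for d in(3,6):
        a=np.linspace(0,2*np.pi,36);pts=np.array([pr(R@[.009*np.cos(t),-.012-d/1e3,.034+.009*np.sin(t)]+np.r_[o,0]) for t in a])
        print(d,"head x",pts[:,0].min().round(),"y",pts[:,1].min().round(),pts[:,1].max().round())
    print("edge top/bottom",pr(R@[-.015,-.012,.076]+np.r_[o,0]).round(),pr(R@[-.015,-.012,0]+np.r_[o,0]).round())
E
```

```text
left 6.251162216369814 [0.46491986 0.22616927] [[-0.0, 1.0], [1.0, -1.3], [-0.3, -0.4], [-0.6, 0.7]]
3 head x 195.0 y 151.0 206.0
6 head x 185.0 y 152.0 207.0
edge top/bottom [196. 193.] [206.  98.]
right -4.923433711588044 [ 0.50552941 -0.22180664] [[1.0, 0.4], [-0.2, 0.0], [-0.4, -0.6], [-0.3, 0.2]]
3 head x 512.0 y 149.0 205.0
6 head x 502.0 y 149.0 204.0
edge top/bottom [511. 193.] [537.  98.]
```

The right leg's bush edge is at 503 px, matching 6 mm out. The left one is at 195 px, matching 3 mm. So the right leg at about (0.507,-0.223), yaw -5°, is the one to finish.

>>> arm_command --rows "0.23 -0.095 0 -0.53;0.23 -0.095 0 -0.53;0.23 -0.095 0 -0.53;0.23 -0.095 0 -0.53;0.23 -0.095 0 -0.53"

```text
t: 4.5
eef_pos: [0.507, -0.2241, 0.2025]
tcp_rot: [180.0, -0.1, 144.0]
ft_force: [-0.6, -0.1, 0.3]
grip_width: 0.0853
grip_force: 0.0
```

>>> arm_command --rows "0 0 0 -0.33;0 0 0 -0.33;0 0 0 -0.33;0 0 0 -0.33;0 0 0 -0.33"

```text
t: 4.92
eef_pos: [0.5067, -0.224, 0.2031]
tcp_rot: [180.0, -0.0, 108.2]
ft_force: [0.3, -0.6, 0.2]
grip_width: 0.0854
grip_force: 0.0
```

>>> arm_command --rows "0 0 0 -0.13;0 0 0 -0.13;0 0 0 -0.13;0 0 0 -0.13;0 0 0 -0.13"

```text
t: 5.33
eef_pos: [0.5067, -0.224, 0.2031]
tcp_rot: [180.0, -0.0, 85.1]
ft_force: [-0.7, -0.3, 0.1]
grip_width: 0.0856
grip_force: 0.0
```

```bash
python3 - <<'E'
from h import *
o=get_obs();print(o["t"],o["eef_pos"],o["tcp_rot"],o["joint_pos"])
im=wristT(get_image("wrist"),o); cv2.imwrite("pics/w3.png",im["color"][:,:,::-1])
for n in["leg","bush_face"]:
  for r in pinpoint(n,"wrist"): print(n,r["centre"],r["conf"],px(im,r["centre"]))
E
```

```text
5.3333 [ 0.50666532 -0.2240457   0.20308025] [ 1.79998564e+02 -3.31249537e-03  8.50553965e+01] [-3.61339965e+01  9.23055403e+00  9.67624078e+01  3.72127777e-03
  7.40075254e+01 -3.11904182e+01]
leg [0.559, -0.1529, -0.0006] 0.94 [328, 100]
leg [0.4853, -0.1438, 0.0003] 0.83 [245, 97]
leg [0.5067, -0.2255, -0.0036] 0.76 [277, 183]
bush_face [0.483, -0.165, 0.03] 0.46 [243, 123]
```

View pics/w3.png

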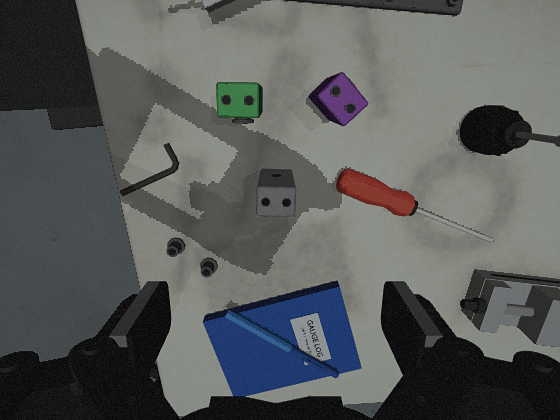

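The leg is centred at pixel (276,195) and aligned with the grip axis. Nothing stands close to the finger paths, since the screwdriver is lower than the fingers will go. I'll descend and grip.

>>> arm_command --rows "0 0 -0.13 0;0 0 -0.26 0;0 0 -0.39 0;0 0 -0.48 0;0 0 -0.517 0"

```text
t: 5.9
eef_pos: [0.5038, -0.2227, 0.0435]
tcp_rot: [-179.6, -0.2, 85.1]
ft_force: [-0.4, 0.4, 0.2]
grip_width: 0.0853
grip_force: 0.0
```

>>> arm_command --rows "0 0 0 0;0 0 0 0;0 0 0 0;0 0 0 0;0 0 0 0" --hand 1 --squeeze 60

```text
t: 6.32
eef_pos: [0.5079, -0.2258, 0.0503]
tcp_rot: [179.8, 0.1, 85.1]
ft_force: [-0.5, -0.5, 4.7]
grip_width: 0.0292
grip_force: 58.5
```

>>> arm_command --rows "0 0 0 0;0 0 0 0;0 0 0 0;0 0 0 0;0 0 0 0"

```text
t: 6.73
eef_pos: [0.5078, -0.2258, 0.0503]
tcp_rot: [179.8, 0.1, 85.1]
ft_force: [-1.4, 0.1, 7.3]
grip_width: 0.0289
grip_force: 59.0
```

>>> arm_command --rows "0 0 0.05 0;0 0 0.15 0;0 0 0.28 0;0 0 0.4 0;0 0 0.5 0"

```text
t: 7.15
eef_pos: [0.5067, -0.2247, 0.2009]
tcp_rot: [179.9, 0.1, 85.1]
ft_force: [0.3, -1.0, -2.7]
grip_width: 0.0289
grip_force: 60.4
```

>>> arm_command --rows "0.2 0.2 0 -0.025;0.35 0.33 0 -0.025;0.35 0.33 0 -0.025;0.35 0.33 0 -0.025;0.35 0.33 0 -0.025"

```text
t: 7.57
eef_pos: [0.6138, -0.1219, 0.198]
tcp_rot: [179.9, -0.1, 80.8]
ft_force: [-1.2, 0.7, -4.6]
grip_width: 0.0289
grip_force: 60.9
```

>>> arm_command --rows "0 0 0 0;0 0 0 0;0 0 0 0"

```text
t: 7.82
eef_pos: [0.6106, -0.1265, 0.1977]
tcp_rot: [-180.0, 0.0, 80.5]
ft_force: [-0.0, 0.2, -4.0]
grip_width: 0.0289
grip_force: 60.9
```

```bash
python3 - <<'E'
from h import *
o=get_obs();print(o["t"],o["eef_pos"],o["tcp_rot"],o["ft_force"],o["grip_force"])
im=wristT(get_image("wrist"),o); cv2.imwrite("pics/w4.png",im["color"][:,:,::-1])
print(px(im,o["eef_pos"]))
for n in["press","nest","press_pad","handle_grip","lever_tail","leg","bush_face"]:
  for r in pinpoint(n,"wrist")[:2]: print(n,r["centre"],r["conf"],px(im,r["centre"]))
for c in("side","top"):
  get_image(c)
  for n in["leg","bush_face"]:
    for r in pinpoint(n,c)[:4]: print(c,n,r["centre"],r["conf"])
E
```

```text
7.8167 [ 0.61063881 -0.12645702  0.19771727] [-1.79950503e+02  9.33801460e-03  8.05090988e+01] [-0.01644042  0.18305793 -3.97690575] 60.89374780654907
[277, 283]
press [0.599, -0.0236, -0.003] 0.62 [244, 71]
press_pad [0.627, -0.0425, 0.0412] 0.75 [280, 86]
handle_grip [0.5121, -0.0635, 0.045] 0.91 [142, 139]
lever_tail [0.4432, -0.0643, 0.0436] 0.87 [60, 154]
leg [0.4865, -0.1432, -0.0018] 0.9 [155, 219]
leg [0.558, -0.1501, -0.0002] 0.74 [227, 215]
bush_face [0.5743, -0.141, 0.0364] 0.72 [238, 215]
side leg [0.5615, -0.1523, -0.0015] 0.98
side leg [0.4852, -0.1433, 0.005] 0.64
side leg [0.6139, -0.1282, 0.1486] 0.62
side bush_face [0.6103, -0.14, 0.1799] 0.59
side bush_face [0.4825, -0.1619, 0.0347] 0.45
top leg [0.6133, -0.1205, 0.1459] 0.47
```

View pics/w4.png

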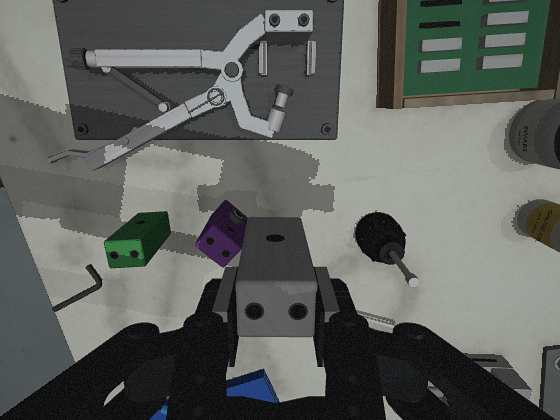

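The wrist view shows the press aligned with the image. The nest fences are at about (264,57) and (311,57), the pad at (277,125), and the leg in hand has its top face at rows 285-336. I'll zoom in to measure the nest against the leg.

```bash
python3 - <<'E'
import cv2,numpy as np
a=cv2.imread("pics/w4.png")
f=lambda c:cv2.convertScaleAbs(cv2.resize(a[c[1]:c[3],c[0]:c[2]],(400,560),interpolation=cv2.INTER_CUBIC),alpha=1.6)
cv2.imwrite("pics/z4.png",np.hstack([f((240,0,340,140)),f((225,205,325,345))]))
E
```

```text
(no output)
```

View pics/z4.png

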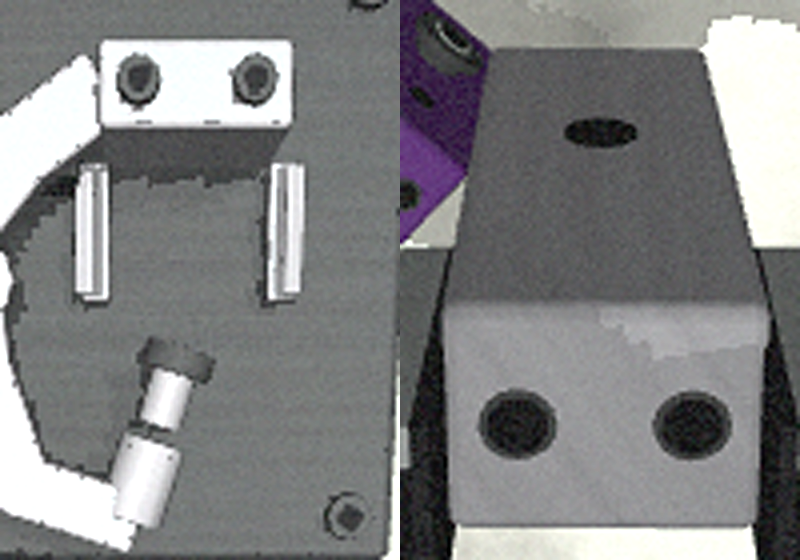

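```bash
python3 - <<'E'
from h import *
o=dict(eef_pos=np.array([.61064,-.12646,.19772]),tcp_rot=[-179.95,.009,80.509])
im=wristT(get_image("wrist"),o)
A=lambda u,v,z:onplane(im,(240+u/4-.4,v/4-.4),z)
B=lambda u,v,z:onplane(im,(225+(u-400)/4-.4,205+v/4-.4),z)
th=np.radians(-9.5);ex=np.array([np.cos(th),np.sin(th),0]);ey=np.array([-np.sin(th),np.cos(th),0])
c=lambda p:np.round(1e3*np.array([(p-o["eef_pos"])@ex,(p-o["eef_pos"])@ey]),1)
print("press-axes coords rel. TCP, mm")
for z in(.008,.023): print("fenceL/R inner",z,c(A(108,230,z)),c(A(268,230,z)))
print("fence near end bot",c(A(100,300,.008)),c(A(283,300,.008)),"outer top",c(A(79,230,.023)),c(A(303,230,.023)))
print("anvil front edge top",c(A(105,128,.058)),c(A(290,128,.058)),"back",c(A(105,41,.058)),c(A(290,41,.058)))
print("screw heads",c(A(138,80,.063)),c(A(255,80,.063)))
print("plate edge",c(A(40,558,.008)),c(A(380,556,.008)))
for z0 in(.145,.149):
  print(z0,"leg bottom edge",c(B(490,49,z0)),c(B(705,49,z0)),"top near",c(B(445,306,z0+.076)),c(B(768,308,z0+.076)),"top far",c(B(455,524,z0+.076)),c(B(757,524,z0+.076)))
E
```

```text
press-axes coords rel. TCP, mm
fenceL/R inner 0.008 [ -8.6 109.7] [ 24.9 109.7]
fenceL/R inner 0.023 [ -8.2 108.2] [ 23.8 108.2]
fence near end bot [-10.4  95.9] [28.5 95.9] outer top [-14.  108.2] [ 30.8 108.2]
anvil front edge top [ -7.8 121.1] [ 24.5 121.2] back [ -7.7 134.7] [ 24.1 134.7]
screw heads [ -2.  127.7] [ 17.9 127.8]
plate edge [-24.3  41.9] [51.7 42.4]
0.145 leg bottom edge [-16.8  13.3] [13.4 13.3] top near [-15.1  13.5] [14.2 13.3] top far [-14.9  -9.7] [13.9 -9.7]
0.149 leg bottom edge [-16.5  14.6] [13.1 14.6] top near [-14.7  15.6] [13.7 15.5] top far [-14.5  -6.8] [13.4 -6.8]
```

```bash
python3 - <<'E'
from h import *
a=cv2.cvtColor(cv2.imread("pics/w3.png"),cv2.COLOR_BGR2GRAY).astype(float)
for r in(172,176,180,186,192,200,206,212): 
    p=a[r-1:r+2,245:310].mean(0); g=np.abs(np.gradient(p)); 
    def sub(lo,hi):
        k=np.arange(lo,hi);w=g[lo:hi];m=k[w.argmax()];s=slice(max(m-2,0),m+3);return 245+(np.arange(65)[s]*g[s]).sum()/g[s].sum()
    print(r,round(sub(5,25),2),round(sub(40,60),2),"c",round((sub(5,25)+sub(40,60))/2,2))
print(a[160:225,270].astype(int).tolist())
im=wristT(get_image("wrist"),dict(eef_pos=[.50667,-.22405,.20308],tcp_rot=[180,0,85.055]))
f=210/np.tan(np.radians(im["vfov"])/2)
th=np.radians(-5);R=np.array([[np.cos(th),-np.sin(th)],[np.sin(th),np.cos(th)]])
for z in(0,.076):
  for s in(-.015,.015):
    p=np.r_[np.array([.5067,-.2245])+R@[s,.012],z]; q=im["camera_from_world"]@np.r_[p,1];print(z,s,f*q[0]/q[2]+im["cx"],f*q[1]/q[2]+im["cy"])
E
```

```text
172 259.58 291.92 c 275.75
176 259.06 292.85 c 275.96
180 257.96 293.74 c 275.85
186 256.84 295.08 c 275.96
192 256.99 294.7 c 275.85
200 269.12 289.78 c 279.45
206 256.57 288.77 c 272.67
212 256.59 294.53 c 275.56
[91, 92, 91, 89, 92, 90, 94, 89, 82, 47, 50, 50, 49, 52, 48, 50, 46, 52, 51, 47, 49, 50, 48, 48, 48, 46, 48, 82, 89, 96, 97, 92, 93, 92, 94, 97, 95, 96, 94, 96, 100, 71, 82, 83, 93, 94, 94, 93, 97, 93, 94, 93, 92, 95, 94, 80, 74, 82, 83, 85, 84, 85, 85, 82, 82]
0 -0.015 260.8443433288182 169.9413148372289
0 0.015 292.2629800204682 169.9880005703735
0.076 -0.015 256.9335126118582 188.69443565776132
0.076 0.015 296.58106331506207 188.7538412614815
```

>>> arm_command --rows "0.03 0.11 0 0;0.06 0.22 0 0;0.08 0.31 0 0;0.09 0.342 0 0;0.09 0.342 0 0"

```text
t: 9.03
eef_pos: [0.6389, -0.0203, 0.1979]
tcp_rot: [180.0, -0.0, 80.8]
ft_force: [-0.3, 0.1, -2.9]
grip_width: 0.0291
grip_force: 60.8
```

>>> arm_command --rows "0 0 -0.1 0;0 0 -0.2 0;0 0 -0.3 0;0 0 -0.36 0;0 0 -0.36 0"

```text
t: 9.45
eef_pos: [0.6345, -0.0236, 0.0844]
tcp_rot: [-179.4, 0.0, 80.5]
ft_force: [-1.9, 0.2, -4.1]
grip_width: 0.0293
grip_force: 60.7
```

>>> arm_command --rows "0 0 0 0;0 0 0 0;0 0 0 0;0 0 0 0"

```text
t: 9.78
eef_pos: [0.64, -0.0237, 0.0922]
tcp_rot: [179.8, 0.0, 80.6]
ft_force: [0.6, 1.0, -3.8]
grip_width: 0.0291
grip_force: 60.7
```

>>> arm_command --rows "0 0 0 0;0 0 0 0;0 0 0 0;0 0 0 0"

```text
t: 10.12
eef_pos: [0.6388, -0.0233, 0.0904]
tcp_rot: [180.0, 0.0, 80.6]
ft_force: [0.8, -1.5, -2.4]
grip_width: 0.0291
grip_force: 60.9
```

```bash
python3 - <<'E'
from h import *
o=get_obs();print(o["t"],o["eef_pos"],o["tcp_rot"],o["dq"].round(2))
im=wristT(get_image("wrist"),o); cv2.imwrite("pics/w5.png",im["color"][:,:,::-1])
c=cv2.imread("pics/w5.png")[60:340,180:380];cv2.imwrite("pics/w5c.png",cv2.convertScaleAbs(cv2.resize(c,None,fx=2.14,fy=2.14,interpolation=cv2.INTER_CUBIC),alpha=1.5))
for cam in("side","top"):
  get_image(cam)
  for r in pinpoint("leg",cam)[:5]:print(cam,r["centre"],r["conf"])
E
```

```text
10.1167 [ 0.63876552 -0.0233404   0.09035617] [1.79956327e+02 2.09297723e-02 8.05727758e+01] [ 0.05  0.29  0.08 -0.04 -0.09  0.02]
side [0.6433, -0.0246, 0.0404] 0.93
side [0.4861, -0.1474, 0.0039] 0.88
side [0.561, -0.1524, 0.0045] 0.62
top [0.5602, -0.1529, -0.0017] 0.76
top [0.4823, -0.1452, -0.0047] 0.6
```

View pics/w5c.png

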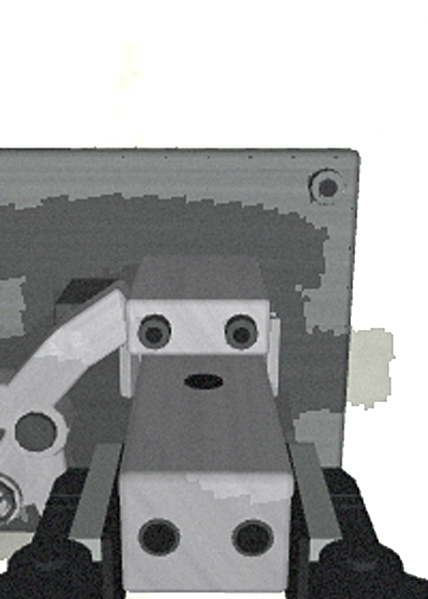

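```bash
python3 - <<'E'
from h import *
o=dict(eef_pos=np.array([.638766,-.02334,.09036]),tcp_rot=[179.956,.021,80.573])
im=wristT(get_image("wrist"),o)
a=cv2.cvtColor(cv2.imread("pics/w5.png"),cv2.COLOR_BGR2GRAY).astype(float)
def edges(r,lo,hi,n=6):
    p=a[r-1:r+2,lo:hi].mean(0);g=np.abs(np.gradient(p));k=np.sort(np.argsort(g)[-n:]);return [(int(lo+i),int(g[i])) for i in k]
for r in(205,212,220,232,245,260,275,290,310,330): print(r,edges(r,225,320,8))
A=lambda u,v,z:onplane(im,(180+u/2.14-.25,60+v/2.14-.25),z)
th=np.radians(-9.5);ex=np.array([np.cos(th),np.sin(th),0]);ey=np.array([-np.sin(th),np.cos(th),0])
c=lambda p:np.round(1e3*np.array([(p-o["eef_pos"])@ex,(p-o["eef_pos"])@ey]),1)
print("anvil front",c(A(128,354,.058)),c(A(270,354,.058)),"back",c(A(130,300,.058)),c(A(268,300,.058)),"screws",c(A(153,332,.063)),c(A(241,332,.063)))
print("fence outer top",c(A(121,392,.023)),c(A(280,392,.023)))
for zt in(.114,.118): print("leg top",c(A(121,473,zt)),c(A(293,473,zt)),c(A(126,590,zt)),c(A(289,590,zt)))
E
```

```text
205 [(237, 20), (239, 13), (240, 10), (304, 10), (305, 25), (306, 13), (308, 14), (309, 8)]
212 [(245, 38), (259, 51), (260, 34), (284, 32), (285, 41), (299, 43), (300, 37), (310, 33)]
220 [(245, 22), (246, 26), (258, 30), (285, 23), (286, 25), (298, 23), (299, 24), (310, 29)]
232 [(235, 31), (236, 29), (240, 16), (241, 16), (304, 32), (305, 27), (309, 28), (310, 33)]
245 [(236, 11), (237, 12), (239, 5), (240, 7), (241, 13), (307, 6), (309, 11), (310, 6)]
260 [(238, 3), (239, 7), (310, 3), (311, 8), (312, 5), (316, 2), (317, 21), (318, 15)]
275 [(234, 14), (235, 20), (236, 13), (237, 18), (314, 10), (315, 18), (316, 11), (317, 16)]
290 [(231, 23), (232, 24), (234, 18), (235, 47), (236, 27), (279, 7), (316, 43), (317, 47)]
310 [(236, 47), (244, 33), (263, 26), (264, 34), (288, 32), (307, 34), (314, 35), (315, 44)]
330 [(228, 10), (236, 35), (237, 49), (238, 13), (313, 24), (314, 40), (315, 20), (319, 8)]
anvil front [-19.   15.5] [14.6 15.5] back [-18.2  28.7] [13.8 28.8] screws [-12.6  22.6] [ 7.4 22.6]
fence outer top [-25.   -8.4] [20.9 -8.3]
leg top [-15.   13.8] [14.1 13.9] [-14.8  -9.4] [14.2 -9.3]
leg top [-14.5  15.9] [13.6 16. ] [-14.3  -6.5] [13.7 -6.4]
```

>>> arm_command --rows "-0.003 -0.001 -0.005 0;-0.003 -0.001 -0.015 0;-0.003 -0.001 -0.025 0;-0.003 -0.001 -0.035 0;-0.003 -0.001 -0.045 0"

```text
t: 10.83
eef_pos: [0.6373, -0.0232, 0.0758]
tcp_rot: [-180.0, -0.0, 80.6]
ft_force: [-0.3, 0.6, -2.8]
grip_width: 0.0289
grip_force: 60.9
```

>>> arm_command --rows "0 0 -0.006 0;0 0 -0.012 0;0 0 -0.018 0;0 0 -0.024 0;0 0 -0.03 0"

```text
t: 11.25
eef_pos: [0.6377, -0.0234, 0.0673]
tcp_rot: [180.0, -0.0, 80.6]
ft_force: [-0.5, 0.1, -3.8]
grip_width: 0.0289
grip_force: 61.0
```

>>> arm_command --rows "0 0 -0.005 0;0 0 -0.01 0;0 0 -0.015 0;0 0 -0.02 0;0 0 -0.024 0"

```text
t: 11.67
eef_pos: [0.6376, -0.0234, 0.0601]
tcp_rot: [-180.0, -0.0, 80.6]
ft_force: [0.3, -0.2, -3.5]
grip_width: 0.0289
grip_force: 61.0
```

>>> arm_command --rows "0 0 -0.002 0;0 0 -0.004 0;0 0 -0.006 0;0 0 -0.006 0"

```text
t: 12.0
eef_pos: [0.6377, -0.0234, 0.0585]
tcp_rot: [180.0, 0.0, 80.6]
ft_force: [-0.8, 0.7, -3.4]
grip_width: 0.0287
grip_force: 61.0
```

Not touching yet, or only just. I'll lower a little more in small steps.

>>> arm_command --rows "0 0 -0.002 0;0 0 -0.004 0;0 0 -0.006 0;0 0 -0.006 0"

```text
t: 12.33
eef_pos: [0.6379, -0.0235, 0.0584]
tcp_rot: [180.0, 0.0, 80.6]
ft_force: [-6.1, 1.9, 8.1]
grip_width: 0.0292
grip_force: 62.5
```

>>> arm_command --rows "0 0 -0.002 0;0 0 -0.004 0;0 0 -0.004 0;0 0 -0.004 0"

```text
t: 12.67
eef_pos: [0.6379, -0.0235, 0.0583]
tcp_rot: [180.0, 0.0, 80.6]
ft_force: [-9.5, 0.2, 16.2]
grip_width: 0.0288
grip_force: 63.6
```

>>> arm_command --rows "0 0 0.006 0;0 0 0.006 0"

```text
t: 12.83
eef_pos: [0.6382, -0.0235, 0.0583]
tcp_rot: [179.9, 0.0, 80.6]
ft_force: [-2.6, 0.6, 6.8]
grip_width: 0.0289
grip_force: 62.2
```

>>> arm_command --rows "0 0 0 0;0 0 0 0;0 0 0 0;0 0 0 0;0 0 0 0" --hand -0.1

```text
t: 13.25
eef_pos: [0.6377, -0.0235, 0.0571]
tcp_rot: [-180.0, -0.0, 80.6]
ft_force: [0.6, 0.8, 0.6]
grip_width: 0.0467
grip_force: 0.0
```

>>> arm_command --rows "0 0 0.02 0;0 0 0.06 0;0 0 0.15 0;0 0 0.25 0;0 0 0.35 0"

```text
t: 13.67
eef_pos: [0.6374, -0.0234, 0.1642]
tcp_rot: [-180.0, -0.0, 80.6]
ft_force: [1.0, -0.5, -0.1]
grip_width: 0.0471
grip_force: 0.0
```

```bash
python3 - <<'E'
from h import *
o=get_obs();print(o["t"],o["eef_pos"],o["tcp_rot"],o["ft_force"])
s=get_image("side");cv2.imwrite("pics/s6.png",s["color"][:,:,::-1])
for n in["leg","handle_grip","lever_tail","bush_face","press_pad"]:
  for r in pinpoint(n,"side")[:3]:print("side",n,r["centre"],r["conf"])
im=wristT(get_image("wrist"),o)
for n in["leg","handle_grip","fixed_grip","lever_tail"]:
  for r in pinpoint(n,"wrist")[:3]:print("w",n,r["centre"],r["conf"])
cv2.imwrite("pics/w6.png",im["color"][:,:,::-1])
f=lambda a,c:cv2.resize(a[c[1]:c[3],c[0]:c[2]],(400,500),interpolation=cv2.INTER_CUBIC)
cv2.imwrite("pics/c6.png",np.hstack([f(cv2.imread("pics/s6.png"),(240,160,360,310)),f(cv2.imread("pics/w6.png"),(160,60,400,360))]))
E
```

```text
13.6667 [ 0.63740839 -0.02337098  0.16417361] [-1.79988285e+02 -1.74472874e-03  8.05664060e+01] [ 0.95616274 -0.52190441 -0.1176771 ]
side leg [0.5609, -0.1536, 0.0011] 0.79
side leg [0.6388, -0.0245, 0.01] 0.63
side leg [0.4874, -0.1441, 0.0066] 0.62
side handle_grip [0.5182, -0.0648, 0.0426] 0.65
side lever_tail [0.6325, -0.0171, 0.0126] 0.63
side lever_tail [0.4354, -0.0612, 0.0398] 0.54
side bush_face [0.6352, -0.0382, 0.0415] 0.59
side bush_face [0.485, -0.1643, 0.0349] 0.41
side press_pad [0.4387, -0.0642, 0.0434] 0.62
side press_pad [0.6305, -0.0418, 0.0438] 0.41
w leg [0.6398, -0.0216, 0.0032] 0.86
w leg [0.5612, -0.1507, -0.0021] 0.8
w leg [0.4895, -0.1454, 0.0015] 0.47
w handle_grip [0.5117, -0.0635, 0.0444] 0.65
w fixed_grip [0.5208, 0.0041, 0.0413] 0.73
w lever_tail [0.4435, -0.0639, 0.0419] 0.69
```

View pics/c6.png

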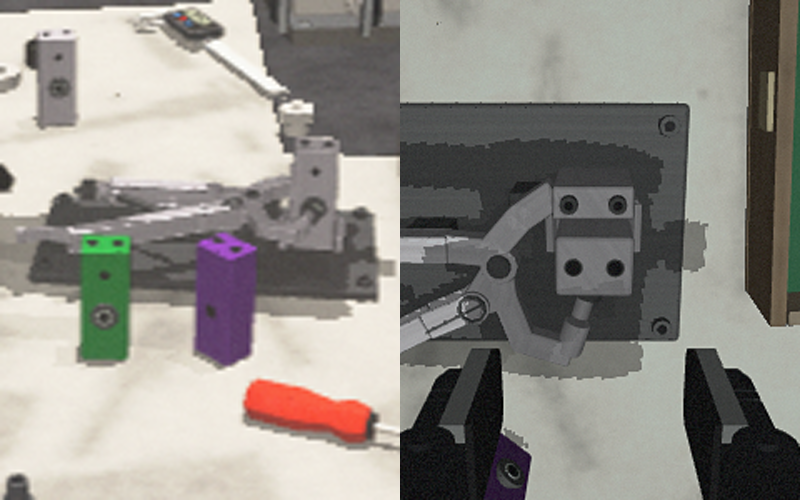

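The side view shows the leg standing upright in the nest with its bush facing the moving jaw. The wrist view shows it between the fences, close to the anvil, with the gripper clear. Next I'll close the fingers and move beside the handle.

>>> arm_command --rows "-0.1 -0.06 0 0;-0.2 -0.13 0 0;-0.3 -0.19 0 0;-0.37 -0.24 0 0;-0.395 -0.255 0 0" --hand 1

```text
t: 14.63
eef_pos: [0.5163, -0.1012, 0.1615]
tcp_rot: [-179.9, 0.0, 80.5]
ft_force: [0.5, 0.1, 0.7]
grip_width: 0.0003
grip_force: 0.0
```

>>> arm_command --rows "0 0 -0.1 0;0 0 -0.2 0;0 0 -0.3 0;0 0 -0.38 0;0 0 -0.43 0"

```text
t: 15.05
eef_pos: [0.5178, -0.099, 0.0302]
tcp_rot: [-179.8, -0.1, 80.6]
ft_force: [-0.1, 0.2, 0.5]
grip_width: -0.0002
grip_force: 0.0
```

>>> arm_command --rows "0 0 0 0;0 0 0 0;0 0 0 0;0 0 0 0;0 0 0 0"

```text
t: 15.47
eef_pos: [0.5203, -0.1003, 0.0347]
tcp_rot: [179.8, 0.0, 80.6]
ft_force: [-0.1, 0.5, 0.2]
grip_width: -0.0002
grip_force: 0.0
```

>>> arm_command --rows "0.001 0.008 0 0;0.003 0.016 0 0;0.004 0.024 0 0;0.005 0.032 0 0;0.006 0.038 0 0"

```text
t: 15.88
eef_pos: [0.5209, -0.0881, 0.0333]
tcp_rot: [180.0, -0.0, 80.6]
ft_force: [0.6, 0.2, 0.4]
grip_width: 0.0003
grip_force: 0.0
```

>>> arm_command --rows "0.0005 0.003 0 0;0.001 0.006 0 0;0.0015 0.009 0 0;0.002 0.012 0 0;0.0025 0.015 0 0"

```text
t: 16.3
eef_pos: [0.5217, -0.084, 0.0332]
tcp_rot: [-180.0, -0.0, 80.6]
ft_force: [-0.2, -0.2, 0.2]
grip_width: -0.0002
grip_force: 0.0
```

>>> arm_command --rows "0.0005 0.003 0 0;0.001 0.006 0 0;0.0015 0.009 0 0;0.002 0.012 0 0;0.0025 0.015 0 0"

```text
t: 16.72
eef_pos: [0.5224, -0.0794, 0.0332]
tcp_rot: [180.0, 0.0, 80.6]
ft_force: [-0.9, -0.1, -0.6]
grip_width: 0.0001
grip_force: 0.0
```

>>> arm_command --rows "0.0005 0.003 0 0;0.001 0.006 0 0;0.0015 0.009 0 0;0.002 0.012 0 0;0.0025 0.015 0 0"

```text
t: 17.13
eef_pos: [0.523, -0.0758, 0.0333]
tcp_rot: [-180.0, 0.1, 80.6]
ft_force: [-2.3, -6.4, -0.6]
grip_width: -0.0
grip_force: 2.5
```

>>> arm_command --rows "0.0005 0.003 0 0;0.001 0.006 0 0;0.0015 0.009 0 0;0.002 0.011 0 0;0.0025 0.014 0 0"

```text
t: 17.55
eef_pos: [0.5237, -0.072, 0.0333]
tcp_rot: [-180.0, 0.1, 80.6]
ft_force: [-3.0, -6.6, 1.1]
grip_width: 0.0001
grip_force: 2.7
```

>>> arm_command --rows "0.0005 0.003 0 0;0.001 0.006 0 0;0.0015 0.009 0 0;0.002 0.011 0 0;0.0025 0.014 0 0"

```text
t: 17.97
eef_pos: [0.5238, -0.0691, 0.0333]
tcp_rot: [-179.9, 0.2, 80.6]
ft_force: [-7.0, -13.2, 1.9]
grip_width: -0.0001
grip_force: 6.5
```

>>> arm_command --rows "0.0005 0.002 0 0;0.001 0.004 0 0;0.0015 0.006 0 0;0.0015 0.008 0 0;0.0015 0.01 0 0"

```text
t: 18.38
eef_pos: [0.5238, -0.0676, 0.0333]
tcp_rot: [-179.9, 0.4, 80.6]
ft_force: [-8.4, -19.7, 2.0]
grip_width: -0.0
grip_force: 9.4
```

>>> arm_command --rows "0 0 0 0;0 0 0 0;0 0 0 0;0 0 0 0"

```text
t: 18.72
eef_pos: [0.5238, -0.0676, 0.0333]
tcp_rot: [-179.9, 0.4, 80.6]
ft_force: [-8.6, -19.8, 2.1]
grip_width: -0.0001
grip_force: 8.7
```

```bash
python3 - <<'E'
from h import *
o=get_obs();print(o["t"],o["eef_pos"],o["ft_force"],o["moment"],o["grip_force"])
for c in("side","top","wrist"):
  get_image(c)
  for n in["handle_grip","press_pad","lever_tail","bush_face","leg","fixed_grip"]:
    for r in pinpoint(n,c)[:3]:print(c,n,r["centre"],r["conf"])
E
```

```text
18.7167 [ 0.52382147 -0.06757543  0.03331443] [ -8.62724543 -19.77145449   2.07746573] [-3.01043547  1.38670734  0.20826383] 8.684892151504755
side handle_grip [0.5147, -0.0595, 0.043] 0.97
side handle_grip [0.5218, 0.0026, 0.0437] 0.21
side press_pad [0.6342, -0.0352, 0.0422] 0.58
side lever_tail [0.4372, -0.0449, 0.0408] 0.57
side bush_face [0.4877, -0.1665, 0.0354] 0.61
side leg [0.489, -0.1438, -0.0009] 0.75
side leg [0.5603, -0.1518, 0.0021] 0.67
side leg [0.6395, -0.0222, 0.0096] 0.65
side fixed_grip [0.5952, -0.023, 0.0015] 0.69
side fixed_grip [0.5234, -0.0026, 0.0444] 0.6
side fixed_grip [0.6386, -0.0249, 0.0098] 0.58
top handle_grip [0.5157, -0.0556, 0.0434] 0.56
top lever_tail [0.4417, -0.0387, 0.0384] 0.43
top leg [0.4857, -0.1456, -0.0008] 0.49
top leg [0.6427, -0.0187, 0.0063] 0.45
top fixed_grip [0.5202, 0.0023, 0.0394] 0.84
wrist handle_grip [0.5129, -0.0554, 0.044] 0.94
wrist press_pad [0.6311, -0.0347, 0.0458] 0.8
wrist lever_tail [0.4454, -0.0436, 0.0408] 0.91
wrist bush_face [0.6346, -0.0391, 0.044] 0.65
wrist bush_face [0.5739, -0.1397, 0.0371] 0.55
wrist bush_face [0.6425, -0.0204, 0.0056] 0.3
wrist leg [0.6354, -0.0186, 0.0035] 0.6
wrist fixed_grip [0.5208, 0.0037, 0.041] 0.92
wrist fixed_grip [0.6386, -0.0382, 0.0438] 0.56
```

```bash
python3 - <<'E'
from h import *
o=dict(eef_pos=np.array([.61064,-.12646,.19772]),tcp_rot=[-179.95,.009,80.509])
im=wristT(get_image("wrist"),o)
for n,u,v in[("end outer",97,168),("end inner",90,150),("mid outer 160,135",160,137),("toggle pin",163,106),("pivot",216,97),("mainpivot",232,69)]: print(n,onplane(im,(u,v),.05).round(4))
o=get_obs();im=wristT(get_image("wrist"),o)
m=trace("handle_grip","wrist");f=trace("press","wrist")
for nm,L in(("h",m),("p",f)):
  for r in L[:2]:
    ys,xs=np.nonzero(r["region"]);print(nm,r["conf"],xs.min(),xs.max(),ys.min(),ys.max(),len(xs))
g=cv2.cvtColor(im["color"],cv2.COLOR_RGB2GRAY)
cv2.imwrite("pics/w7.png",im["color"][:,:,::-1])
print(px(im,o["eef_pos"]))
if m:
  R=m[0]["region"]
  for x in range(0,560,20):
    c=np.nonzero(R[:,x])[0]
    if len(c):print(x,c.min(),c.max(),onplane(im,(x,c.max()),.05).round(4))
E
```

```text
end outer [ 0.4725 -0.0796  0.05  ]
end inner [ 0.4715 -0.0649  0.05  ]
mid outer 160,135 [ 0.5286 -0.0642  0.05  ]
toggle pin [ 0.5369 -0.042   0.05  ]
pivot [ 0.5781 -0.0423  0.05  ]
mainpivot [ 0.5939 -0.0249  0.05  ]
h 0.69 35 443 163 315 17630
p 0.72 35 559 0 315 127789
[277, 284]
40 273 285 [ 0.435  -0.0443  0.05  ]
60 264 281 [ 0.4432 -0.0439  0.05  ]
80 262 277 [ 0.4513 -0.0435  0.05  ]
100 261 280 [ 0.4585 -0.046   0.05  ]
120 266 297 [ 0.4639 -0.0543  0.05  ]
140 268 313 [ 0.4696 -0.0625  0.05  ]
160 265 307 [ 0.4781 -0.0612  0.05  ]
180 164 301 [ 0.4865 -0.0598  0.05  ]
200 164 296 [ 0.4947 -0.0589  0.05  ]
220 168 292 [ 0.5028 -0.0584  0.05  ]
240 178 286 [ 0.5109 -0.0571  0.05  ]
260 187 280 [ 0.519  -0.0558  0.05  ]
280 198 275 [ 0.5268 -0.055   0.05  ]
300 207 270 [ 0.5346 -0.0541  0.05  ]
320 221 264 [ 0.5424 -0.0528  0.05  ]
340 215 259 [ 0.5501 -0.052   0.05  ]
360 209 254 [ 0.5577 -0.0512  0.05  ]
380 205 250 [ 0.5651 -0.0508  0.05  ]
400 198 246 [ 0.5726 -0.0503  0.05  ]
420 206 245 [ 0.5799 -0.0511  0.05  ]
440 215 234 [ 0.5873 -0.0479  0.05  ]
```

>>> arm_command --rows "-0.002 -0.012 0 0;-0.004 -0.024 0 0;-0.008 -0.048 0 0;-0.014 -0.08 0 0;-0.02 -0.125 0 0"

```text
t: 20.38
eef_pos: [0.519, -0.101, 0.0332]
tcp_rot: [-180.0, -0.0, 80.6]
ft_force: [-0.1, -0.0, 0.3]
grip_width: -0.0002
grip_force: 0.0
```

>>> arm_command --rows "-0.02 0 0 0;-0.04 0 0 0;-0.06 0.0 0 0;-0.073 0.0 0 0;-0.073 0.0 0 0"

```text
t: 20.8
eef_pos: [0.4959, -0.1003, 0.033]
tcp_rot: [-179.9, -0.0, 80.6]
ft_force: [1.4, -0.5, 0.2]
grip_width: 0.0001
grip_force: 0.0
```

>>> arm_command --rows "0 0 0 0;0 0 0 0;0 0 0 0"

```text
t: 21.05
eef_pos: [0.4976, -0.101, 0.0334]
tcp_rot: [180.0, 0.0, 80.6]
ft_force: [0.4, -0.2, 0.6]
grip_width: 0.0001
grip_force: 0.0
```

```bash
python3 - <<'E'
from h import *
o=get_obs();print(o["t"],o["eef_pos"],o["ft_force"])
im=wristT(get_image("wrist"),o)
R=trace("handle_grip","wrist")[0]["region"]
for x in range(20,560,40):
    c=np.nonzero(R[:,x])[0]
    if len(c):print(x,c.max(),onplane(im,(x,c.max()),.05).round(4))
for r in pinpoint("handle_grip","wrist")[:1]+pinpoint("bush_face","wrist")[:2]+pinpoint("leg","wrist")[:3]:print(r)
E
```

```text
21.05 [ 0.49755631 -0.10101972  0.03338288] [ 0.38314438 -0.23386719  0.61734441]
100 251 [ 0.4359 -0.068   0.05  ]
140 236 [ 0.4522 -0.0647  0.05  ]
180 253 [ 0.4651 -0.0737  0.05  ]
220 254 [ 0.4798 -0.0765  0.05  ]
260 235 [ 0.4959 -0.0715  0.05  ]
300 217 [ 0.5114 -0.067   0.05  ]
340 197 [ 0.5265 -0.0619  0.05  ]
380 178 [ 0.5411 -0.0574  0.05  ]
420 160 [ 0.5551 -0.0533  0.05  ]
460 144 [ 0.5688 -0.05    0.05  ]
500 130 [ 0.5821 -0.0475  0.05  ]
{'centre': [0.5157, -0.0623, 0.0425], 'conf': 0.85}
{'centre': [0.5762, -0.1421, 0.035], 'conf': 0.75}
{'centre': [0.5602, -0.1511, -0.0001], 'conf': 0.65}
{'centre': [0.5148, -0.066, 0.0418], 'conf': 0.39}
```

>>> arm_command --rows "-0.01 0.006 0 0;-0.012 0.012 0 0;-0.012 0.018 0 0;-0.011 0.024 0 0;-0.01 0.03 0 0"

```text
t: 21.72
eef_pos: [0.4942, -0.0919, 0.0333]
tcp_rot: [180.0, 0.0, 80.6]
ft_force: [-0.4, 0.2, 0.3]
grip_width: -0.0002
grip_force: 0.0
```

>>> arm_command --rows "0.0005 0.004 0 0;0.001 0.008 0 0;0.0015 0.012 0 0;0.002 0.015 0 0;0.0025 0.018 0 0"

```text
t: 22.13
eef_pos: [0.495, -0.0866, 0.0333]
tcp_rot: [180.0, 0.0, 80.6]
ft_force: [0.2, 1.0, 0.4]
grip_width: 0.0001
grip_force: 0.0
```

>>> arm_command --rows "0.0005 0.003 0 0;0.001 0.006 0 0;0.0015 0.009 0 0;0.002 0.012 0 0;0.0025 0.015 0 0"

```text
t: 22.55
eef_pos: [0.4957, -0.0826, 0.0333]
tcp_rot: [180.0, 0.0, 80.6]
ft_force: [-1.9, -4.5, 1.0]
grip_width: -0.0003
grip_force: 1.6
```

>>> arm_command --rows "0.0005 0.003 0 0;0.001 0.006 0 0;0.0015 0.009 0 0;0.002 0.012 0 0;0.0025 0.015 0 0"

```text
t: 22.97
eef_pos: [0.4965, -0.0777, 0.0333]
tcp_rot: [-180.0, 0.0, 80.6]
ft_force: [-2.4, -4.0, 1.5]
grip_width: -0.0001
grip_force: 1.7
```

>>> arm_command --rows "0.0005 0.003 0 0;0.001 0.006 0 0;0.0015 0.009 0 0;0.002 0.012 0 0;0.0025 0.015 0 0"

```text
t: 23.38
eef_pos: [0.4969, -0.0736, 0.0332]
tcp_rot: [-180.0, 0.1, 80.6]
ft_force: [-3.9, -7.7, 0.9]
grip_width: -0.0006
grip_force: 3.4
```

>>> arm_command --rows "0.0005 0.002 0 0;0.001 0.005 0 0;0.0015 0.007 0 0;0.002 0.009 0 0;0.002 0.011 0 0"

```text
t: 23.8
eef_pos: [0.497, -0.0713, 0.0332]
tcp_rot: [-179.9, 0.2, 80.6]
ft_force: [-6.6, -12.4, 2.3]
grip_width: 0.0
grip_force: 5.6
```

>>> arm_command --rows "0.0005 0.002 0 0;0.001 0.005 0 0;0.0015 0.007 0 0;0.002 0.009 0 0;0.002 0.011 0 0"

```text
t: 24.22
eef_pos: [0.4975, -0.0685, 0.0332]
tcp_rot: [-179.9, 0.2, 80.6]
ft_force: [-6.2, -13.9, 2.2]
grip_width: 0.0004
grip_force: 6.4
```

>>> arm_command --rows "0.0005 0.002 0 0;0.001 0.004 0 0;0.001 0.005 0 0;0.001 0.006 0 0;0.0015 0.008 0 0"

```text
t: 24.63
eef_pos: [0.498, -0.0659, 0.0332]
tcp_rot: [-179.9, 0.2, 80.6]
ft_force: [-6.9, -12.5, 2.7]
grip_width: 0.0004
grip_force: 5.7
```

>>> arm_command --rows "0.0005 0.002 0 0;0.001 0.004 0 0;0.001 0.006 0 0;0.0015 0.008 0 0;0.0015 0.01 0 0"

```text
t: 25.05
eef_pos: [0.4983, -0.0626, 0.0332]
tcp_rot: [-179.9, 0.2, 80.6]
ft_force: [-6.6, -11.4, 3.3]
grip_width: -0.0
grip_force: 5.7
```

>>> arm_command --rows "0.0005 0.002 0 0;0.001 0.004 0 0;0.001 0.006 0 0;0.0015 0.008 0 0;0.0015 0.01 0 0"

```text
t: 25.47
eef_pos: [0.4987, -0.0597, 0.0332]
tcp_rot: [-179.9, 0.2, 80.6]
ft_force: [-6.9, -11.8, 3.3]
grip_width: -0.0002
grip_force: 5.9
```

>>> arm_command --rows "0.0005 0.002 0 0;0.001 0.004 0 0;0.001 0.006 0 0;0.0015 0.008 0 0;0.0015 0.01 0 0"

```text
t: 25.88
eef_pos: [0.4991, -0.0564, 0.0331]
tcp_rot: [-179.9, 0.1, 80.6]
ft_force: [-8.1, -11.2, 4.9]
grip_width: -0.0
grip_force: 5.3
```

>>> arm_command --rows "0.0005 0.002 0 0;0.001 0.004 0 0;0.001 0.006 0 0;0.0015 0.008 0 0;0.0015 0.01 0 0"

```text
t: 26.3
eef_pos: [0.4998, -0.0529, 0.0331]
tcp_rot: [-179.9, 0.1, 80.6]
ft_force: [-5.4, -7.1, 3.3]
grip_width: 0.0003
grip_force: 3.9
```

>>> arm_command --rows "0.0005 0.002 0 0;0.001 0.004 0 0;0.001 0.006 0 0;0.0015 0.008 0 0;0.0015 0.01 0 0"

```text
t: 26.72
eef_pos: [0.5006, -0.0491, 0.0331]
tcp_rot: [-179.9, -0.0, 80.6]
ft_force: [-2.5, -4.0, 2.0]
grip_width: -0.0001
grip_force: 1.7
```

>>> arm_command --rows "0 0.001 0 0;0.001 0.003 0 0;0.001 0.004 0 0;0.001 0.005 0 0"

```text
t: 27.05
eef_pos: [0.5014, -0.0473, 0.0331]
tcp_rot: [-180.0, -0.0, 80.6]
ft_force: [-2.0, -1.0, -1.0]
grip_width: 0.0001
grip_force: 0.6
```

```bash
python3 - <<'E'
from h import *
o=get_obs();print(o["t"],o["eef_pos"],o["ft_force"])
th=np.radians(-9.5);ex=np.array([np.cos(th),np.sin(th),0]);ey=np.array([-np.sin(th),np.cos(th),0]);O=np.array([.593,-.0255,0])
for c in("wrist","top","side"):
  get_image(c)
  for n in["handle_grip","lever_tail","press_pad"]:
    for r in pinpoint(n,c)[:2]:d=np.array(r["centre"]);print(c,n,d,r["conf"],"press",((d-O)@ex).round(4),((d-O)@ey).round(4))
E
```

```text
27.05 [ 0.50144107 -0.04729089  0.03312474] [-1.95377341 -0.98418242 -1.0192257 ]
wrist handle_grip [ 0.5164 -0.0353  0.0427] 0.6 press -0.0739 -0.0223
wrist lever_tail [ 0.4542 -0.0034  0.0417] 0.61 press -0.1405 -0.0011
top lever_tail [ 4.508e-01 -2.000e-04  4.160e-02] 0.63 press -0.1444 0.0015
top lever_tail [ 0.6401 -0.0196  0.0067] 0.45 press 0.0455 0.0136
top press_pad [ 0.6404 -0.0165  0.0062] 0.51 press 0.0453 0.0167
top press_pad [ 0.6358 -0.0339  0.0417] 0.47 press 0.0436 -0.0012
side handle_grip [ 0.5177 -0.0402  0.0434] 0.79 press -0.0718 -0.0269
side lever_tail [ 0.4459 -0.0035  0.0441] 0.53 press -0.1487 -0.0026
side press_pad [ 0.6349 -0.0331  0.0423] 0.48 press 0.0426 -0.0006
```

>>> arm_command --rows "0 0.002 0 0;0.001 0.004 0 0;0.001 0.006 0 0;0.001 0.006 0 0"

```text
t: 27.98
eef_pos: [0.502, -0.0456, 0.0334]
tcp_rot: [180.0, -0.0, 80.6]
ft_force: [0.1, 0.9, 0.7]
grip_width: -0.0001
grip_force: 0.0
```

>>> arm_command --rows "0 0.002 0 0;0.001 0.004 0 0;0.001 0.006 0 0;0.001 0.006 0 0"

```text
t: 28.32
eef_pos: [0.5021, -0.044, 0.0333]
tcp_rot: [180.0, -0.0, 80.6]
ft_force: [-0.0, 0.4, 0.9]
grip_width: -0.0002
grip_force: 0.0
```

>>> arm_command --rows "0 0.002 0 0;0.001 0.004 0 0;0.001 0.006 0 0;0.001 0.006 0 0"

```text
t: 28.65
eef_pos: [0.5022, -0.0433, 0.0333]
tcp_rot: [-180.0, 0.1, 80.6]
ft_force: [-3.0, -5.5, -0.2]
grip_width: -0.0
grip_force: 3.0
```

The handle ran over centre: the force dropped to zero and the finger then met the hard stop. I'll back off, check the lock holds, and go round to the +y side of the lever tail.

>>> arm_command --rows "-0.002 -0.01 0 0;-0.004 -0.03 0 0;-0.008 -0.06 0 0;-0.01 -0.07 0.03 0;-0.01 -0.07 0.1 0"

```text
t: 29.07
eef_pos: [0.4971, -0.0636, 0.0617]
tcp_rot: [-179.7, -0.1, 80.5]
ft_force: [-0.3, 0.0, -0.5]
grip_width: -0.0001
grip_force: 0.0
```

>>> arm_command --rows "0 0 0.1 0;0 0 0.2 0;0 0 0.25 0;0 0 0.25 0"

```text
t: 29.4
eef_pos: [0.5022, -0.0647, 0.1432]
tcp_rot: [179.5, 0.1, 80.5]
ft_force: [1.3, -0.2, 0.8]
grip_width: 0.0
grip_force: 0.0
```

```bash
python3 - <<'E'
from h import *
o=get_obs();print(o["t"],o["eef_pos"],o["ft_force"])
th=np.radians(-9.5);ex=np.array([np.cos(th),np.sin(th),0]);ey=np.array([-np.sin(th),np.cos(th),0]);O=np.array([.593,-.0255,0])
for c in("wrist","top","side"):
  im=get_image(c)
  if c=="wrist":wristT(im,o)
  for n in["handle_grip","lever_tail","press_pad","leg"]:
    for r in pinpoint(n,c)[:2]:d=np.array(r["centre"]);print(c,n,d,r["conf"],"press",((d-O)@ex).round(4),((d-O)@ey).round(4))
E
```

```text
29.4 [ 0.50218074 -0.06468121  0.14318995] [ 1.30055877 -0.24951412  0.76667832]
wrist handle_grip [ 0.5159 -0.0327  0.0434] 0.66 press -0.0749 -0.0198
wrist lever_tail [0.458  0.0021 0.0417] 0.79 press -0.1377 0.0049
wrist press_pad [ 0.632  -0.0337  0.0443] 0.72 press 0.0398 -0.0017
wrist leg [ 5.618e-01 -1.513e-01  3.000e-04] 0.67 press -0.01 -0.1292
wrist leg [ 0.6377 -0.022   0.004 ] 0.65 press 0.0435 0.0108
top handle_grip [ 0.5173 -0.0317  0.0369] 0.57 press -0.0736 -0.0186
top leg [ 0.6404 -0.017   0.0084] 0.62 press 0.0453 0.0162
top leg [ 0.596  -0.0224 -0.0027] 0.51 press 0.0024 0.0036
side handle_grip [ 0.5146 -0.035   0.0451] 0.76 press -0.0758 -0.0223
side lever_tail [ 0.5917 -0.0221  0.0034] 0.63 press -0.0018 0.0031
side lever_tail [0.4507 0.0044 0.0415] 0.43 press -0.1453 0.006
side press_pad [ 0.6322 -0.033   0.044 ] 0.39 press 0.0399 -0.0009
side leg [ 0.6395 -0.026   0.0094] 0.8 press 0.0459 0.0072
side leg [ 0.5629 -0.1524 -0.0013] 0.8 press -0.0087 -0.1301
```

Locked and holding, with the tail at press y of about +5 mm.

>>> arm_command --rows "-0.03 0.08 0 0;-0.08 0.18 0 0;-0.12 0.26 0 0;-0.153 0.31 0 0;-0.153 0.31 0 0"

```text
t: 30.57
eef_pos: [0.4513, 0.0323, 0.1378]
tcp_rot: [-179.9, -0.0, 80.7]
ft_force: [0.5, -0.9, -0.1]
grip_width: 0.0
grip_force: 0.0
```

>>> arm_command --rows "0 0 0 0;0 0 0 0;0 0 0 0;0 0 0 0"

```text
t: 30.9
eef_pos: [0.454, 0.0288, 0.1383]
tcp_rot: [180.0, 0.0, 80.5]
ft_force: [-0.0, -0.3, 0.1]
grip_width: 0.0002
grip_force: 0.0
```

>>> arm_command --rows "0 0 -0.08 0;0 0 -0.16 0;0 0 -0.24 0;0 0 -0.31 0;0 0 -0.35 0"

```text
t: 31.32
eef_pos: [0.4523, 0.0292, 0.0309]
tcp_rot: [-179.8, -0.0, 80.5]
ft_force: [-0.1, -0.4, -0.5]
grip_width: 0.0001
grip_force: 0.0
```

>>> arm_command --rows "0 0 0 0;0 0 0 0;0 0 0 0;-0.002 -0.01 0 0;-0.004 -0.02 0 0"

```text
t: 31.73
eef_pos: [0.4532, 0.0233, 0.0343]
tcp_rot: [179.9, 0.0, 80.6]
ft_force: [1.0, -0.0, 0.1]
grip_width: 0.0001
grip_force: 0.0
```

>>> arm_command --rows "-0.001 -0.005 0 0;-0.002 -0.01 0 0;-0.003 -0.015 0 0;-0.004 -0.02 0 0;-0.004 -0.025 0 0"

```text
t: 32.15
eef_pos: [0.451, 0.016, 0.0333]
tcp_rot: [180.0, 0.0, 80.6]
ft_force: [-0.2, -0.2, -1.0]
grip_width: 0.0002
grip_force: 0.0
```

>>> arm_command --rows "-0.001 -0.004 0 0;-0.002 -0.008 0 0;-0.003 -0.012 0 0;-0.003 -0.016 0 0;-0.003 -0.02 0 0"

```text
t: 32.57
eef_pos: [0.4498, 0.0103, 0.0331]
tcp_rot: [-180.0, -0.0, 80.6]
ft_force: [-0.1, 0.3, -0.1]
grip_width: 0.0001
grip_force: 0.6
```

>>> arm_command --rows "0 -0.004 0 0;-0.001 -0.008 0 0;-0.001 -0.012 0 0;-0.001 -0.015 0 0;-0.001 -0.018 0 0"

```text
t: 32.98
eef_pos: [0.4499, 0.0046, 0.0333]
tcp_rot: [180.0, 0.0, 80.6]
ft_force: [-0.2, 0.3, -0.2]
grip_width: -0.0
grip_force: 0.3
```

>>> arm_command --rows "0 -0.004 0 0;-0.001 -0.008 0 0;-0.001 -0.012 0 0;-0.001 -0.015 0 0;-0.001 -0.018 0 0"

```text
t: 33.4
eef_pos: [0.4496, -0.0008, 0.0333]
tcp_rot: [180.0, 0.0, 80.6]
ft_force: [0.9, 0.2, 0.7]
grip_width: -0.0002
grip_force: 0.0
```

```bash
cat > st.py <<'E'
from h import *
o=get_obs();print(o["t"],o["eef_pos"],o["ft_force"])
th=np.radians(-9.5);ex=np.array([np.cos(th),np.sin(th),0]);ey=np.array([-np.sin(th),np.cos(th),0]);O=np.array([.593,-.0255,0])
for c in("wrist","top","side"):
  im=get_image(c)
  if c=="wrist":wristT(im,o)
  for n in["handle_grip","lever_tail","press_pad","leg","bush_face"]:
    for r in pinpoint(n,c)[:3]:d=np.array(r["centre"]);print(c,n,d,round(r["conf"],2),"press",((d-O)@ex).round(4),((d-O)@ey).round(4))
E
python3 st.py
```

```text
33.4 [ 0.4496062  -0.00081644  0.03327853] [0.8651247  0.23963895 0.65201441]
top handle_grip [ 0.5136 -0.0621  0.0426] 0.54 press -0.0723 -0.0492
top handle_grip [ 0.4648  0.2253 -0.0019] 0.2 press -0.1678 0.2262
top press_pad [ 0.6351 -0.0464  0.0411] 0.49 press 0.045 -0.0137
top press_pad [0.5206 0.0019 0.0391] 0.22 press -0.0759 0.0151
top leg [ 0.6399 -0.0166  0.0085] 0.8 press 0.0448 0.0165
top leg [ 0.5617 -0.1527 -0.0009] 0.64 press -0.0099 -0.1306
top bush_face [ 0.5752 -0.1393  0.0348] 0.59 press 0.0012 -0.1152
side handle_grip [ 0.5167 -0.0664  0.0408] 0.8 press -0.0685 -0.0529
side lever_tail [ 0.441  -0.0604  0.0417] 0.52 press -0.1442 -0.0595
side press_pad [ 0.6295 -0.0428  0.0467] 0.55 press 0.0389 -0.011
side press_pad [ 0.5204 -0.0006  0.046 ] 0.26 press -0.0757 0.0126
side leg [ 0.4888 -0.1467  0.0023] 0.8 press -0.0828 -0.1367
side leg [ 0.6424 -0.0205  0.0087] 0.73 press 0.0479 0.0131
side leg [ 0.5609 -0.1513  0.0014] 0.6 press -0.0109 -0.1294
side bush_face [ 0.6353 -0.0345  0.0371] 0.48 press 0.0432 -0.0019
side bush_face [ 0.4884 -0.1626  0.0365] 0.41 press -0.0805 -0.1525
```

The pliers have sprung open and the leg still stands in the nest. I'll retreat.

>>> arm_command --rows "-0.02 0.02 0 0;-0.03 0.03 0.05 0;-0.03 0.03 0.18 0;-0.03 0.03 0.3 0;-0.03 0.03 0.4 0"

```text
t: 34.72
eef_pos: [0.44, 0.0089, 0.1551]
tcp_rot: [180.0, -0.0, 80.6]
ft_force: [0.7, 0.7, -0.0]
grip_width: -0.0002
grip_force: 0.0
```

>>> arm_command --rows "0 0 0 0;0 0 0 0;0 0 0 0;0 0 0 0;0 0 0 0"

```text
t: 35.13
eef_pos: [0.4393, 0.0087, 0.1516]
tcp_rot: [-179.8, -0.0, 80.6]
ft_force: [-0.1, -1.1, -0.1]
grip_width: 0.0002
grip_force: 0.0
```

```bash
python3 st.py; python3 - <<'E'
from station import workorder
print(workorder.finish_job())
E
```

```text
35.1333 [0.43925937 0.00874832 0.15164452] [-0.12110052 -1.06867261 -0.05551163]
wrist handle_grip [ 0.5146 -0.0637  0.0429] 0.91 press -0.071 -0.0506
wrist press_pad [ 0.6297 -0.0425  0.0441] 0.64 press 0.039 -0.0107
wrist leg [ 0.5584 -0.1519  0.0015] 0.88 press -0.0133 -0.1304
wrist leg [ 0.6361 -0.0191  0.0063] 0.84 press 0.0415 0.0134
wrist leg [0.5231 0.004  0.044 ] 0.16 press -0.0738 0.0176
wrist bush_face [ 0.5746 -0.1404  0.0361] 0.77 press 0.0008 -0.1164
wrist bush_face [ 0.6304 -0.045   0.044 ] 0.56 press 0.0401 -0.0131
top handle_grip [ 0.5134 -0.0645  0.0415] 0.9 press -0.0721 -0.0516
top press_pad [ 5.964e-01 -2.440e-02 -2.000e-04] 0.59 press 0.0032 0.0016
top press_pad [ 0.6329 -0.0448  0.042 ] 0.46 press 0.0425 -0.0124
top leg [ 0.561 -0.148 -0.001] 0.55 press -0.0113 -0.1261
top leg [ 0.6425 -0.019   0.0041] 0.5 press 0.0477 0.0146
top bush_face [ 0.5764 -0.1406  0.0351] 0.56 press 0.0026 -0.1163
side handle_grip [ 0.5146 -0.0668  0.0427] 0.58 press -0.0705 -0.0537
side handle_grip [ 0.6305 -0.0432  0.0441] 0.25 press 0.0399 -0.0113
side lever_tail [ 0.4373 -0.0619  0.042 ] 0.61 press -0.1476 -0.0616
side press_pad [ 0.6316 -0.0424  0.0451] 0.53 press 0.0409 -0.0103
side leg [ 0.5596 -0.1554  0.0032] 0.91 press -0.0115 -0.1336
side leg [ 0.4859 -0.1484  0.0025] 0.72 press -0.0853 -0.1389
side leg [ 0.6392 -0.0246  0.0102] 0.56 press 0.0454 0.0085
side bush_face [ 0.4848 -0.1608  0.0377] 0.5 press -0.0844 -0.1513
side bush_face [ 0.6332 -0.0335  0.0406] 0.4 press 0.041 -0.0013
the job is handed in; nothing more can be done
None
```

I handed the job in at about 35 s: the right-hand leg stands in the nest, and the pliers snapped over centre, stayed locked, then sprang open on the lever; I judged the bush home from the handle force and snap (highest handle force seen about 21.5 N), not from a close-up.

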